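# Empty the rocker hopper into its catch tray

## Task

Take the black knob of the wider rocker hopper, pull the bin forward until it rests on its stop so that all three heat sinks slide out into the aluminium tray in front of it, then swing the empty bin back upright against its rear rest and let go. Leave the narrow hopper shut and do not push the other things on the bench about.

Things in the scene. Friction and masses are not known exactly. Their poses are not given: they have to be found in the camera images.
- wide_pivot (a point): Wide rocker hopper: a dark steel stand fixed to the bench, whose two uprights (148 mm over all, 144 mm tall) carry a grey open-topped scoop bin, 132 mm wide, on a level pin. This point: middle of the pin, 130 mm above the bench. x is level and points to the hopper's back, y lies along the pin, z is up. The bin tips toward -x.
- wide_lip (a point): Middle of the front lip of the wide bin, the pouring edge. Bin upright: 70 mm in front of and 70 mm above the pin; the front wall slopes up to it at 45 degrees from the pin. The bin's floor runs level from the pin 94 mm back, to a back wall 110 mm high. Its axes turn with the bin.
- wide_bin (a joint): Tilt of the wide bin in rad: 0 upright on its rear rest (as it starts), growing as its top comes forward; front stop at 1.55. The pivot is light (1 to 3 N at the knob); let go, the bin falls to the rest it leans toward, going over centre at about 0.5 to 0.8 rad, where light friction may hold it.
- wide_knob (a point): Centre of the wide bin's black barrel knob, 26 mm diameter, 32 mm long along y (the pin's direction), flat ends, on a 10 mm stem up from the middle of the back wall. Bin upright: 92 mm behind and 158 mm above the pin; at the stop about 156 mm in front and 95 mm above. It can turn in fingers pinching its flat ends, so the gripper may keep pointing down. Axes turn with the bin.
- tray_in (a point): Catch tray: loose open aluminium tray 200 x 200 mm, walls 45 mm high and 4 mm thick, 0.7 kg, standing in front of the wide hopper under its spout. This point: centre of its inner floor, z up.
- sink0_c (a point): One of three alike aluminium finned heat sinks, 40 x 30 x 22 mm, about 50 g, lying in the wide bin at the start. This point: its centre, 11 mm above its base.
- sink1_c (a point): One of three alike aluminium finned heat sinks, 40 x 30 x 22 mm, about 50 g, lying in the wide bin at the start. This point: its centre, 11 mm above its base.
- sink2_c (a point): One of three alike aluminium finned heat sinks, 40 x 30 x 22 mm, about 50 g, lying in the wide bin at the start. This point: its centre, 11 mm above its base.
- narrow_bin (a joint): Tilt of the narrow hopper's bin in rad, 0 upright, same sense as the wide one. It holds two small black dials and must stay shut.
- narrow_pivot (a point): A second rocker hopper like the first, but with a bin only 78 mm wide outside and no tray; it stands on the other side of the bench. This point: middle of its pivot pin, 130 mm up; axes as for the wide one. Its knob is like the wide one's.
- meter_c (a point): Black hand multimeter 150 x 80 x 45 mm lying at the left side of the bench; its centre. A bystander.
- flux_c (a point): Small closed jar, 44 mm in diameter and 90 mm tall, at the right side of the bench; its centre. A bystander.
- driver_grip (a point): Screwdriver lying in front of the narrow hopper; the middle of its handle. A bystander.
Mind the look-alikes: they are no part of the job. What is shaped like the part that bears sink1_c but brown or orange is not meant.

How it is judged (in metres and radians):
On the way:
1. the wide bin is pulled forward to its stop (tilt over 1.45 rad) (value of joint wide_bin above 1.45 rad), for 0.2 s.
At the end, for the whole second after the job is handed in: All three heat sinks lie inside the tray (centres within the 192 mm inner square and less than 70 mm above its floor), and the wide bin is back upright (tilt under 0.12 rad) and at rest, let go (x of sink0_c in the frame of tray_in between -0.096 and 0.096 m and y of sink0_c in the frame of tray_in between -0.096 and 0.096 m and z of sink0_c in the frame of tray_in between 0 and 0.07 m and x of sink1_c in the frame of tray_in between -0.096 and 0.096 m and y of sink1_c in the frame of tray_in between -0.096 and 0.096 m and z of sink1_c in the frame of tray_in between 0 and 0.07 m and x of sink2_c in the frame of tray_in between -0.096 and 0.096 m and y of sink2_c in the frame of tray_in between -0.096 and 0.096 m and z of sink2_c in the frame of tray_in between 0 and 0.07 m and value of joint wide_bin below 0.12 rad and velocity of joint wide_bin between -0.1 and 0.1 rad/s); the robot touches nothing.
It fails at once if the narrow bin is tilted by more than 0.25 rad (value of joint narrow_bin above 0.25 rad).
It fails at once if the multimeter, the jar or the screwdriver is pushed more than 50 mm (distance of any of meter_c, flux_c, driver_grip from where it was at the start of the episode above 0.05 m).
It also fails if it takes over 48 s, if anything falls off the work surface, if the arm or the gripper's body presses on something with over 40 N, if the wrist force passes 120 N, or if a joint passes its speed limit or range.

## Robot

A 7-joint arm with a two-finger parallel gripper is mounted at the origin on the work surface. World frame = base frame: x ahead of the robot, y to its left, z up, the work surface at z = 0. Lengths are in mm, angles in rad, forces in N, time in s.
With the tool pointing down it reaches from about 425 to 950 mm from the base axis. Payload 4.7 kg.
Tool frame: the origin (TCP) lies midway between the tips of the shut fingers; the grasp point (between the pads) lies 19 mm behind it (robot.tcp_to_grasp is the distance from the TCP to the grasp point, in mm); z points along the fingers, y is the line along which they close (so a half turn about z gives the same grasp; the last joint's range is limited). The gripper opens to 87 mm and grips with 3 to 60 N. Pads are 19 mm wide; open, the fingers measure 117 mm over their backs; the gripper's body (75 mm by 190 mm) begins 51 mm behind the grasp point.
Start: joints at [1.284, 0.469, -0.049, 1.532, 0.024, 1.141, -0.082], TCP at [172.141, -652.7, 222.573] pointing down, gripper open.
Joint ranges: [-2.59, 2.59], [-0.33, 1.99], [-1.39, 1.29], [0.1, 2.45], [-1.04, 4.18], [0.21, 1.99], [-2.66, 2.66]. Speed limits (rad/s): [2.57, 2.57, 3.14, 3.14, 3.14, 3.14, 3.14].

## Interface

Orientations are given as a unit quaternion [w, x, y, z].
In Python, from rig import monitor, snapshot, camera_model, robot gives the robot as it stands.
- The arm moves only by the tool send_rows, never from a script. Its argument "moves" is a list of rows, each a list of 7 numbers: the shift along the world's x, y, z in units of 25 mm (1.0 is 25 mm), then the turn, a rotation vector about the world's x, y, z in units of 5 degrees (1.0 is 5 degrees), then the closure, from 0 (fully open) to 1 (shut). A call has 1 to 8 rows; each row shifts and turns the commanded pose from where the row before left it; what a row does not reach is not made up. A row lasts 1/10 s, in which the tool goes at most 50 mm and 8.59 degrees, less where a joint would pass 70% of its speed; a pose out of reach is approached as far as the arm can. A call is refused whole if a number of a shift passes 1 or a number of a turn 1, either way. A call with a gripper value outside its range is refused whole. The fingers move at their own pace and stop on an object; the grip force is fixed at half the most. Time passes only in rows, so rows that do not move let the fingers close. It gives the time, the measured TCP pose, the force, the opening and the grip force at its end, in the units of the state.
- monitor.state(): the state, without advancing time (a new reading comes with each control period).
- snapshot(name): name is "side" or "top" or "wrist"; returns (picture, depth): 420x560x3 uint8, red, green, blue; 420x560 float32, mm along the optical axis (not along the pixel's ray), 0 where there is no reading.
- camera_model(name): a dict with "mtx" (3x3 intrinsics, pixels), "k1" (the pictures are not rectified: a ray, as slopes to the right and down, at radius r is drawn at 1 + k1 r^2 times it, then the intrinsics apply), "R" (3x3) and "t" (3): a world point X has camera coordinates R X + t. Camera axes: x right, y down, z forward; pixel columns grow to the right and rows downward; lengths in mm; the calibration is good to about 2 mm. A picture is of the moment at which its call begins: read the wrist's pose just before it. camera_model takes no time and is no camera call; for the wrist camera it gives the pose at the moment of the call.
- robot.hand_in(): hands the job in; it is judged then, once.
The state is a dict: "time_s": time; "q": joint angles; "joint_vel": joint speeds; "effort": joint torques, N m; "position": TCP position; "tool_rot": TCP orientation; "force": force on the tool from outside, world axes, zero at the start; "wrist_torque": the same for the moment, N m; "opening": finger opening in mm; "gripper_force": force on a finger pad.
Only numpy, scipy, OpenCV 4.12 (cv2) and the standard library are available. Lean on these libraries where they do the work, as an engineer would, in place of code of your own. Each camera call takes 0.05 s, during which the arm holds its last target. There are 200 camera calls.

## Working session

There is one attempt and no reset: what is moved stays moved. The work goes in short steps, Python scripts to look and compute and a tool call to move; the robot and the scene stay as the last step left them, time stands still between calls to the robot, and variables do not carry over. Pictures are saved under pics/ and viewed, at most 10 in all, crops included, and the job is handed in when it is done.

Besides the shell and the picture viewer there is one more tool, called after "Call:" as name(argument=value, ...), one argument or row to a line, values as JSON. send_rows: Moves the arm, as the interface text tells. Its arguments: {"type":"object","properties":{"moves":{"type":"array","items":{"type":"array","items":{"type":"number"}}}},"required":["moves"]}

```bash
mkdir -p pics; cat > h.py <<'E'
import numpy as np,cv2
from rig import monitor,snapshot,camera_model,robot
def cloud(n):
    m=camera_model(n);im,d=snapshot(n);K=np.array(m["mtx"]);k=m["k1"]
    v,u=np.mgrid[0:420,0:560].astype(float)
    p=cv2.undistortPoints(np.stack([u.ravel(),v.ravel()],1).reshape(-1,1,2),K,np.array([k,0,0,0.])).reshape(420,560,2)
    c=np.dstack([p[...,0]*d,p[...,1]*d,d]); X=(c-np.array(m["t"]))@np.array(m["R"])
    X[d==0]=np.nan
    return im,X
E
python3 - <<'E'
from h import *
s=monitor.state();print(s)
ims=[]
for n in("top","side"):
    im,X=cloud(n);np.savez(f"pics/{n}0.npz",im=im,X=X);cv2.imwrite(f"pics/{n}0.png",im[...,::-1])
E
```

```text
{'time_s': 0.0, 'q': array([ 1.2840793 ,  0.46944392, -0.04859424,  1.53369723,  0.02410191,
        1.14096537, -0.08228711]), 'joint_vel': array([-0.0001065 ,  0.00158839,  0.00028642,  0.00073477,  0.00011121,
       -0.00012407,  0.0002138 ]), 'effort': array([-2.93292887e-04, -5.07969618e+01, -8.12103110e-02, -2.36152536e+01,
       -6.15217234e-02,  3.80193454e-02,  1.87716228e-04]), 'position': array([ 171.96308302, -652.11409253,  221.49634472]), 'tool_rot': array([-9.50810883e-04,  9.91699459e-01,  1.28573925e-01, -1.59410810e-04]), 'force': array([-0.75662145, -0.73338829, -0.48464484]), 'wrist_torque': array([-0.01023157, -0.01308675, -0.07533067]), 'gripper_force': 0.0, 'opening': 86.80794975555189}
```

View pics/top0.png

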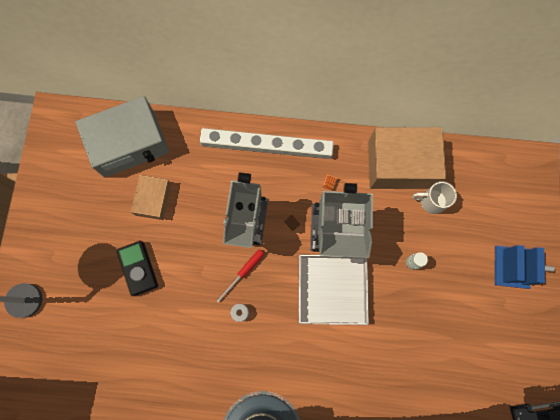

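View pics/side0.png

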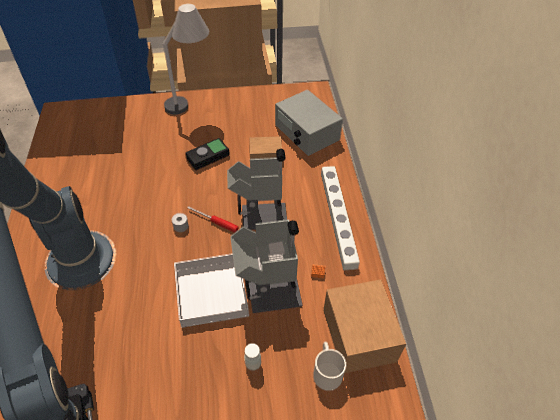

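The top view shows the wide hopper at about (345,225) with its knob at (350,188), the tray at (334,290), the narrow hopper at (243,212), and the jar at (418,261). The side view agrees: wide knob at (293,228), tray at (211,290).

```bash
python3 - <<'E'
from h import *
from scipy import ndimage as N
D={n:np.load(f"pics/{n}0.npz") for n in("top","side")}
def blob(n,c,r,test):
    im,X=D[n]["im"],D[n]["X"];u,v=c;s=np.s_[v-r:v+r+1,u-r:u+r+1]
    P=X[s][test(im[s].astype(int),X[s])];print(n,c,len(P),"med",np.median(P,0).round(),"lo",np.percentile(P,3,0).round(),"hi",np.percentile(P,97,0).round())
dark=lambda i,X:(i.max(-1)<50)&(X[...,2]>255)
for n,c in(("top",(350,188)),("top",(244,178)),("side",(293,228)),("side",(281,155))): blob(n,c,12,dark)
# bin rim and tray
im,X=D["top"]["im"],D["top"]["X"]
def rect(s,lo,hi):
    Q=X[s];m=(Q[...,2]>lo)&(Q[...,2]<hi);P=Q[m][:,:2].astype(np.float32);r=cv2.minAreaRect(P);print(len(P),r,cv2.boxPoints(r).round().tolist())
rect(np.s_[245:335,290:380],36,52)
rect(np.s_[185:258,305:385],185,245)
rect(np.s_[175:250,215:275],185,245)
# stand uprights
for nm,s in(("lip",np.s_[225:262,305:385]),):
    Q=X[s];m=(Q[...,2]>190)&(Q[...,2]<212);print(Q[m].min(0),Q[m].max(0))
np.set_printoptions(linewidth=200,suppress=True)
for v in range(184,262,6): print(v,[tuple(X[v,u].round().astype(int)) for u in (315,330,345,360,370)])
E
```

```text
top (350, 188) 106 med [ 661. -162.  298.] lo [ 653. -175.  286.] hi [ 673. -148.  303.]
top (244, 178) 106 med [661. 110. 298.] lo [652.  97. 287.] hi [672. 124. 303.]
side (293, 228) 123 med [ 663. -171.  297.] lo [ 653. -182.  284.] hi [ 675. -151.  303.]
side (281, 155) 92 med [663.  98. 296.] lo [652.  91. 280.] hi [673. 119. 303.]
350 ((423.6319580078125, -165.56414794921875), (198.04783630371094, 203.06744384765625), 5.088850021362305) [[316.0, -73.0], [334.0, -275.0], [531.0, -258.0], [513.0, -56.0]]
1021 ((584.40234375, -166.0678253173828), (168.08474731445312, 134.87216186523438), 2.9767284393310547) [[497.0, -103.0], [504.0, -238.0], [672.0, -229.0], [665.0, -94.0]]
668 ((583.7176513671875, 114.47563171386719), (78.50382995605469, 168.47067260742188), 88.2298812866211) [[498.0, 78.0], [667.0, 73.0], [669.0, 151.0], [501.0, 156.0]]
[ 497.84001062 -237.60787824  190.00958235] [592.83819367 -99.29669401 211.77307243]
184 [(np.int64(750), np.int64(-87), np.int64(-6)), (np.int64(751), np.int64(-133), np.int64(5)), (np.int64(670), np.int64(-147), np.int64(300)), (np.int64(763), 
[... 2289 characters left out ...]
64(-103), np.int64(6)), (np.int64(534), np.int64(-133), np.int64(170)), (np.int64(539), np.int64(-175), np.int64(167)), (np.int64(544), np.int64(-216), np.int64(165)), (np.int64(535), np.int64(-231), np.int64(234))]
250 [(np.int64(525), np.int64(-99), np.int64(88)), (np.int64(516), np.int64(-134), np.int64(184)), (np.int64(520), np.int64(-174), np.int64(180)), (np.int64(525), np.int64(-215), np.int64(180)), (np.int64(522), np.int64(-235), np.int64(214))]
256 [(np.int64(515), np.int64(-104), np.int64(39)), (np.int64(518), np.int64(-148), np.int64(44)), (np.int64(502), np.int64(-174), np.int64(195)), (np.int64(506), np.int64(-213), np.int64(199)), (np.int64(538), np.int64(-275), np.int64(-5))]
```

Call:
send_rows(
  moves=[
    [0.5, 0.5, 1, 0, 0, -0.12, 0],
    [0.98, 0.98, 1, 0, 0, -0.12, 0],
    [0.98, 0.98, 1, 0, 0, -0.12, 0],
    [0.98, 0.98, 1, 0, 0, -0.12, 0],
    [0.98, 0.98, 1, 0, 0, -0.12, 0],
    [0.98, 0.98, 0.7, 0, 0, -0.12, 0],
    [0.98, 0.98, 0.4, 0, 0, -0.12, 0],
    [0.98, 0.98, 0, 0, 0, -0.12, 0],
  ],
)

```text
time_s: 0.9
position: [357.4, -468.0, 376.8]
tool_rot: [0.001, 0.996, 0.087, 0.001]
force: [0.9, -0.2, 0.8]
opening: 86.8
gripper_force: 0.0
```

Call:
send_rows(
  moves=[
    [0.98, 0.98, 0, 0, 0, -0.12, 0],
    [0.98, 0.98, 0, 0, 0, -0.12, 0],
    [0.98, 0.98, 0, 0, 0, -0.12, 0],
    [0.98, 0.98, 0, 0, 0, -0.12, 0],
    [0.98, 0.98, 0, 0, 0, -0.12, 0],
    [0.98, 0.98, 0, 0, 0, -0.12, 0],
    [0.98, 0.98, 0, 0, 0, -0.12, 0],
    [0.98, 0.98, 0, 0, 0, -0.12, 0],
  ],
)

```text
time_s: 1.7
position: [552.8, -271.6, 374.6]
tool_rot: [-0.0, 0.999, 0.045, -0.0]
force: [0.0, -1.2, -0.8]
opening: 86.9
gripper_force: 0.0
```

Call:
send_rows(
  moves=[
    [0.98, 0.98, 0, 0, 0, -0.12, 0],
    [0.98, 0.98, 0, 0, 0, -0.12, 0],
    [0.98, 0.98, 0, 0, 0, -0.12, 0],
    [0.98, 0.98, 0, 0, 0, -0.12, 0],
    [0, 0, 0, 0, 0, 0, 0],
    [0, 0, 0, 0, 0, 0, 0],
    [0, 0, 0, 0, 0, 0, 0],
  ],
)

```text
time_s: 2.4
position: [649.4, -176.2, 374.8]
tool_rot: [0.001, 1.0, 0.023, -0.001]
force: [0.4, -0.5, -0.8]
opening: 86.9
gripper_force: 0.0
```

```bash
python3 - <<'E'
from h import *
from scipy.spatial.transform import Rotation as R
s=monitor.state();q=s["tool_rot"];M=R.from_quat([*q[1:],q[0]]).as_matrix()
print(s["time_s"],s["position"],s["force"],s["opening"],M[:,1],M[:,2])
im,X=cloud("wrist");cv2.imwrite("pics/w1.png",im[...,::-1])
m=(im.max(-1)<60)&(X[...,2]>270)&(X[...,2]<310)&(abs(X[...,0]-663)<40)&(abs(X[...,1]+162)<50)
P=X[m];print(len(P),np.median(P,0),np.percentile(P,3,0),np.percentile(P,97,0))
if len(P)>20: print(cv2.minAreaRect(P[:,:2].astype(np.float32)))
E
```

```text
2.4 [ 649.41792768 -176.19376983  374.77128521] [ 0.44363225 -0.52144144 -0.79880956] 86.91531248502731 [ 4.64413607e-02 -9.98920531e-01  9.86412026e-04] [-9.77982427e-04 -1.03294489e-03 -9.99998988e-01]
1371 [ 668.51337134 -162.82685776  298.75361156] [ 655.276682   -177.17020359  290.63513364] [ 677.93177262 -148.18211393  301.2383606 ]
((665.947265625, -162.62901306152344), (24.81196403503418, 30.938337326049805), 2.734346866607666)
```

View pics/w1.png

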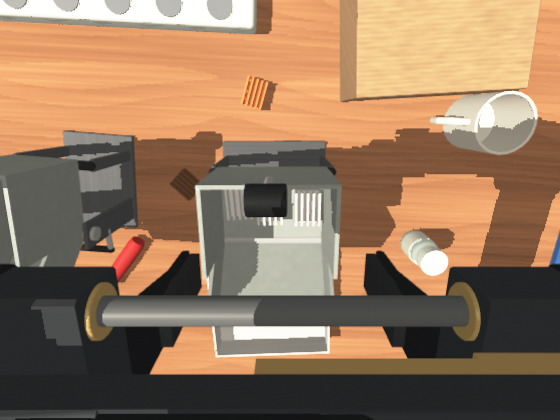

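The wrist view shows the knob at (266,200), with the sinks behind and below it. It measures (665,-162.5), which matches the geometry. I'll descend next.

Call:
send_rows(
  moves=[
    [0.62, 0.55, 0, 0, 0, 0, 0],
    [0, 0, -0.5, 0, 0, 0, 0],
    [0, 0, -0.9, 0, 0, 0, 0],
    [0, 0, -0.9, 0, 0, 0, 0],
    [0, 0, -0.9, 0, 0, 0, 0],
    [0, 0, -0.7, 0, 0, 0, 0],
    [0, 0, -0.34, 0, 0, 0, 0],
    [0, 0, 0, 0, 0, 0, 0],
  ],
)

```text
time_s: 3.25
position: [664.1, -162.0, 267.3]
tool_rot: [-0.0, 1.0, 0.024, -0.002]
force: [-0.5, 0.4, 0.1]
opening: 87.7
gripper_force: 0.0
```

Call:
send_rows(
  moves=[
    [0, 0, 0, 0, 0, 0, 0.5],
    [0, 0, 0, 0, 0, 0, 1],
    [0, 0, 0, 0, 0, 0, 1],
    [0, 0, 0, 0, 0, 0, 1],
    [0, 0, 0, 0, 0, 0, 1],
    [0, 0, 0, 0, 0, 0, 1],
    [0, 0, 0, 0, 0, 0, 1],
    [0, 0, 0, 0, 0, 0, 1],
  ],
)

```text
time_s: 4.05
position: [665.7, -162.9, 269.0]
tool_rot: [0.002, 1.0, 0.024, 0.0]
force: [0.7, 1.0, 0.6]
opening: 31.9
gripper_force: 30.0
```

```bash
python3 - <<'E'
import numpy as np
N=24;a0=np.arctan2(158,92);r=np.hypot(92,158);y=np.radians(2.8)
s=np.linspace(0,1,N+1);th=1.56*(s**2*(3-2*s)*.5+s*.5)
p=np.c_[r*np.cos(a0+th)*np.cos(y),r*np.cos(a0+th)*np.sin(y),r*np.sin(a0+th)]
print((np.diff(p,axis=0)/25).round(2).tolist())
E
```

```text
[[-0.23, -0.01, 0.13], [-0.29, -0.01, 0.15], [-0.34, -0.02, 0.15], [-0.39, -0.02, 0.15], [-0.43, -0.02, 0.14], [-0.47, -0.02, 0.12], [-0.51, -0.02, 0.09], [-0.54, -0.03, 0.06], [-0.56, -0.03, 0.01], [-0.58, -0.03, -0.03], [-0.58, -0.03, -0.08], [-0.58, -0.03, -0.12], [-0.57, -0.03, -0.17], [-0.55, -0.03, -0.21], [-0.52, -0.03, -0.25], [-0.49, -0.02, -0.29], [-0.45, -0.02, -0.31], [-0.4, -0.02, -0.33], [-0.36, -0.02, -0.33], [-0.31, -0.02, -0.33], [-0.27, -0.01, -0.32], [-0.22, -0.01, -0.3], [-0.18, -0.01, -0.27], [-0.14, -0.01, -0.23]]
```

Gripped: the opening is 31.9 mm, the length of the knob.

Call:
send_rows(
  moves=[
    [-0.23, -0.01, 0.13, 0, 0, 0, 1],
    [-0.29, -0.01, 0.15, 0, 0, 0, 1],
    [-0.34, -0.02, 0.15, 0, 0, 0, 1],
    [-0.39, -0.02, 0.15, 0, 0, 0, 1],
    [-0.43, -0.02, 0.14, 0, 0, 0, 1],
    [-0.47, -0.02, 0.12, 0, 0, 0, 1],
    [-0.51, -0.02, 0.09, 0, 0, 0, 1],
    [-0.54, -0.03, 0.06, 0, 0, 0, 1],
  ],
)

```text
time_s: 4.85
position: [585.4, -166.9, 294.1]
tool_rot: [0.001, 1.0, 0.023, 0.001]
force: [2.8, -5.8, -3.9]
opening: 31.5
gripper_force: 30.0
```

Call:
send_rows(
  moves=[
    [-0.56, -0.03, 0.01, 0, 0, 0, 1],
    [-0.58, -0.03, -0.03, 0, 0, 0, 1],
    [-0.58, -0.03, -0.08, 0, 0, 0, 1],
    [-0.58, -0.03, -0.12, 0, 0, 0, 1],
    [-0.57, -0.03, -0.17, 0, 0, 0, 1],
    [-0.55, -0.03, -0.21, 0, 0, 0, 1],
    [-0.52, -0.03, -0.25, 0, 0, 0, 1],
    [-0.49, -0.02, -0.29, 0, 0, 0, 1],
  ],
)

```text
time_s: 5.65
position: [475.0, -172.5, 266.1]
tool_rot: [0.002, 1.0, 0.023, 0.002]
force: [3.3, -5.8, -2.7]
opening: 31.8
gripper_force: 30.0
```

Call:
send_rows(
  moves=[
    [-0.45, -0.02, -0.31, 0, 0, 0, 1],
    [-0.4, -0.02, -0.33, 0, 0, 0, 1],
    [-0.36, -0.02, -0.33, 0, 0, 0, 1],
    [-0.31, -0.02, -0.33, 0, 0, 0, 1],
    [-0.27, -0.01, -0.32, 0, 0, 0, 1],
    [-0.22, -0.01, -0.3, 0, 0, 0, 1],
    [-0.18, -0.01, -0.27, 0, 0, 0, 1],
    [-0.14, -0.01, -0.23, 0, 0, 0, 1],
  ],
)

```text
time_s: 6.45
position: [418.0, -175.5, 207.4]
tool_rot: [0.002, 1.0, 0.023, 0.002]
force: [-5.2, -2.4, 40.7]
opening: 31.5
gripper_force: 30.0
```

Call:
send_rows(
  moves=[
    [0, 0, 0, 0, 0, 0, 1],
    [0, 0, 0, 0, 0, 0, 1],
    [0, 0, 0, 0, 0, 0, 1],
    [0, 0, 0, 0, 0, 0, 1],
  ],
)

```text
time_s: 6.85
position: [418.0, -175.4, 207.6]
tool_rot: [0.002, 1.0, 0.024, 0.002]
force: [-1.1, -5.2, 11.1]
opening: 31.6
gripper_force: 30.0
```

```bash
python3 - <<'E'
from h import *
print(monitor.state())
im,X=cloud("top");im2,_=cloud("side")
a=cv2.resize(im[150:350,230:450],None,fx=1.8,fy=1.8,interpolation=3);b=cv2.resize(im2[150:350,120:340],None,fx=1.8,fy=1.8,interpolation=3)
cv2.imwrite("pics/t2.png",np.hstack([a,b])[...,::-1])
E
```

```text
{'time_s': 6.85, 'q': array([ 0.57555354,  0.13463904, -0.29816549,  2.04335154,  0.05128261,
        0.9642511 , -1.27242657]), 'joint_vel': array([ 9.32954863e-04,  3.35472469e-04,  6.33826136e-04,  6.05174397e-04,
       -4.73750729e-05,  1.33051910e-03,  1.10725272e-04]), 'effort': array([ -2.29334235, -24.332183  ,  -2.96041757, -17.22853303,
        -1.32458366,   0.02827728,  -0.06840518]), 'position': array([ 418.02842764, -175.42209473,  207.63374645]), 'tool_rot': array([0.00215416, 0.99971341, 0.02372279, 0.0023828 ]), 'force': array([-1.05937442, -5.19574496, 11.09533891]), 'wrist_torque': array([-1.08522248,  0.20561886,  0.03097194]), 'gripper_force': 30.005105291493237, 'opening': 31.644039849783617}
```

View pics/t2.png

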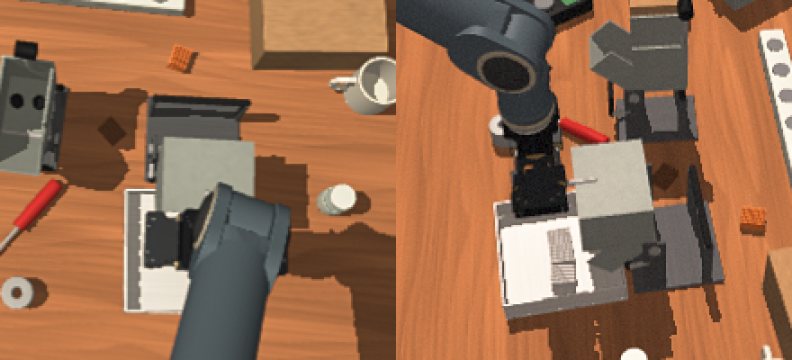

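The bin is at its stop: tool at x 418, z 207.6, as predicted. Sinks lie in the tray around (565,255) in the right half. I'll wait a moment, then swing back along the same arc.

Call:
send_rows(
  moves=[
    [0, 0, 0, 0, 0, 0, 1],
    [0, 0, 0, 0, 0, 0, 1],
    [0, 0, 0, 0, 0, 0, 1],
    [0, 0, 0, 0, 0, 0, 1],
    [0, 0, 0, 0, 0, 0, 1],
  ],
)

```text
time_s: 7.45
position: [418.0, -175.4, 207.6]
tool_rot: [0.002, 1.0, 0.024, 0.002]
force: [-0.7, -5.2, 10.6]
opening: 32.1
gripper_force: 30.0
```

Call:
send_rows(
  moves=[
    [0.14, 0.01, 0.23, 0, 0, 0, 1],
    [0.18, 0.01, 0.27, 0, 0, 0, 1],
    [0.22, 0.01, 0.3, 0, 0, 0, 1],
    [0.27, 0.01, 0.32, 0, 0, 0, 1],
    [0.31, 0.02, 0.33, 0, 0, 0, 1],
    [0.36, 0.02, 0.33, 0, 0, 0, 1],
    [0.4, 0.02, 0.33, 0, 0, 0, 1],
    [0.45, 0.02, 0.31, 0, 0, 0, 1],
  ],
)

```text
time_s: 8.25
position: [472.6, -172.6, 265.3]
tool_rot: [0.001, 1.0, 0.023, -0.002]
force: [-0.9, -6.1, -1.4]
opening: 32.0
gripper_force: 30.0
```

Call:
send_rows(
  moves=[
    [0.49, 0.02, 0.29, 0, 0, 0, 1],
    [0.52, 0.03, 0.25, 0, 0, 0, 1],
    [0.55, 0.03, 0.21, 0, 0, 0, 1],
    [0.57, 0.03, 0.17, 0, 0, 0, 1],
    [0.58, 0.03, 0.12, 0, 0, 0, 1],
    [0.58, 0.03, 0.08, 0, 0, 0, 1],
    [0.58, 0.03, 0.03, 0, 0, 0, 1],
    [0.56, 0.03, -0.01, 0, 0, 0, 1],
  ],
)

```text
time_s: 9.05
position: [584.6, -166.9, 294.6]
tool_rot: [0.002, 1.0, 0.023, -0.001]
force: [-2.6, -4.7, 0.8]
opening: 31.6
gripper_force: 30.0
```

Call:
send_rows(
  moves=[
    [0.54, 0.03, -0.06, 0, 0, 0, 1],
    [0.51, 0.02, -0.09, 0, 0, 0, 1],
    [0.47, 0.02, -0.12, 0, 0, 0, 1],
    [0.43, 0.02, -0.14, 0, 0, 0, 1],
    [0.39, 0.02, -0.15, 0, 0, 0, 1],
    [0.34, 0.02, -0.15, 0, 0, 0, 1],
    [0.29, 0.01, -0.15, 0, 0, 0, 1],
    [0.23, 0.01, -0.13, 0, 0, 0, 1],
  ],
)

```text
time_s: 9.85
position: [665.6, -162.8, 269.4]
tool_rot: [0.001, 1.0, 0.023, -0.0]
force: [-0.0, -5.5, 1.6]
opening: 31.5
gripper_force: 30.0
```

Call:
send_rows(
  moves=[
    [0, 0, 0, 0, 0, 0, 1],
    [0, 0, 0, 0, 0, 0, 1],
    [0, 0, 0, 0, 0, 0, 1],
    [0, 0, 0, 0, 0, 0, 1],
  ],
)

```text
time_s: 10.25
position: [665.5, -162.8, 269.5]
tool_rot: [0.001, 1.0, 0.023, 0.0]
force: [1.5, -4.8, 1.1]
opening: 31.4
gripper_force: 30.0
```

```bash
python3 - <<'E'
from h import *
im,X=cloud("top");im2,_=cloud("side")
a=cv2.resize(im[150:350,230:450],None,fx=1.8,fy=1.8,interpolation=3);b=cv2.resize(im2[150:350,120:340],None,fx=1.8,fy=1.8,interpolation=3)
cv2.imwrite("pics/t3.png",np.hstack([a,b])[...,::-1])
E
```

```text
(no output)
```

View pics/t3.png

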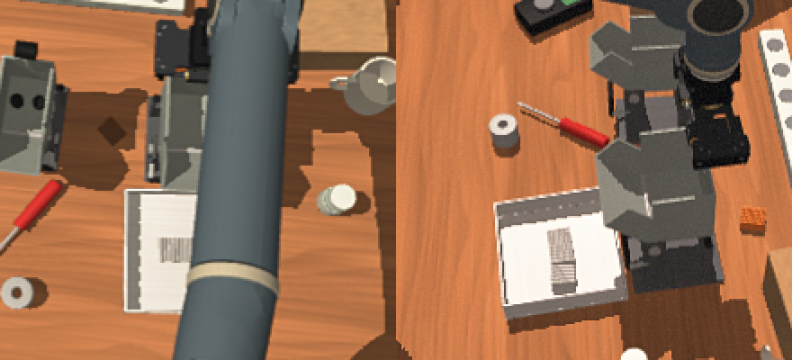

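The bin is upright, and a row of sinks lies in the tray around (562,260). I'll release, rise and check.

Call:
send_rows(
  moves=[
    [0, 0, 0, 0, 0, 0, 0.5],
    [0, 0, 0, 0, 0, 0, 0],
    [0, 0, 0, 0, 0, 0, 0],
    [0, 0, 0, 0, 0, 0, 0],
    [0, 0, 0, 0, 0, 0, 0],
    [0, 0, 0.5, 0, 0, 0, 0],
    [0, 0, 1, 0, 0, 0, 0],
    [0, 0, 1, 0, 0, 0, 0],
  ],
)

```text
time_s: 11.15
position: [665.5, -160.8, 332.9]
tool_rot: [-0.0, 1.0, 0.024, -0.0]
force: [-0.1, -0.5, 0.6]
opening: 84.4
gripper_force: 0.0
```

Call:
send_rows(
  moves=[
    [0, 0, 1, 0, 0, 0, 0],
    [0, -0.5, 1, 0, 0, 0, 0],
    [-0.5, -1, 0, 0, 0, 0, 0],
    [-0.5, -1, 0, 0, 0, 0, 0],
    [-0.5, -1, 0, 0, 0, 0, 0],
    [-0.5, -1, 0, 0, 0, 0, 0],
    [-0.5, -1, 0, 0, 0, 0, 0],
    [-0.5, -1, 0, 0, 0, 0, 0],
  ],
)

```text
time_s: 11.95
position: [590.2, -324.3, 382.8]
tool_rot: [0.0, 1.0, 0.024, 0.001]
force: [-1.4, -1.1, 0.1]
opening: 86.9
gripper_force: 0.0
```

Call:
send_rows(
  moves=[
    [-0.5, -1, 0, 0, 0, 0, 0],
    [-0.5, -1, 0, 0, 0, 0, 0],
    [-0.5, -1, 0, 0, 0, 0, 0],
    [-0.5, -1, 0, 0, 0, 0, 0],
    [0, 0, 0, 0, 0, 0, 0],
    [0, 0, 0, 0, 0, 0, 0],
    [0, 0, 0, 0, 0, 0, 0],
  ],
)

```text
time_s: 12.65
position: [541.6, -422.0, 382.2]
tool_rot: [-0.0, 1.0, 0.025, 0.001]
force: [-0.4, -0.1, -0.3]
opening: 87.3
gripper_force: 0.0
```

```bash
python3 - <<'E'
from h import *
im,X=cloud("top");im2,_=cloud("side")
a=cv2.resize(im[165:335,285:385],None,fx=3.4,fy=3.4,interpolation=3);b=cv2.resize(im2[190:350,150:350],None,fx=2,fy=2,interpolation=3)
b=cv2.copyMakeBorder(b,0,a.shape[0]-b.shape[0],0,0,0);cv2.imwrite("pics/t4.png",np.hstack([a,b])[...,::-1])
m=(im.max(-1)<50)&(X[...,2]>255)&(abs(X[...,0]-663)<40)&(abs(X[...,1]+162)<40);print("knob",X[m].mean(0) if m.any() else None)
s=monitor.state();print(s["position"],s["force"],s["time_s"])
E
```

```text
knob [ 661.94947071 -161.70424555  296.40011904]
[ 541.65800972 -421.85443026  382.01101857] [-0.48088181  0.51565432 -0.1734532 ] 12.75
```

View pics/t4.png

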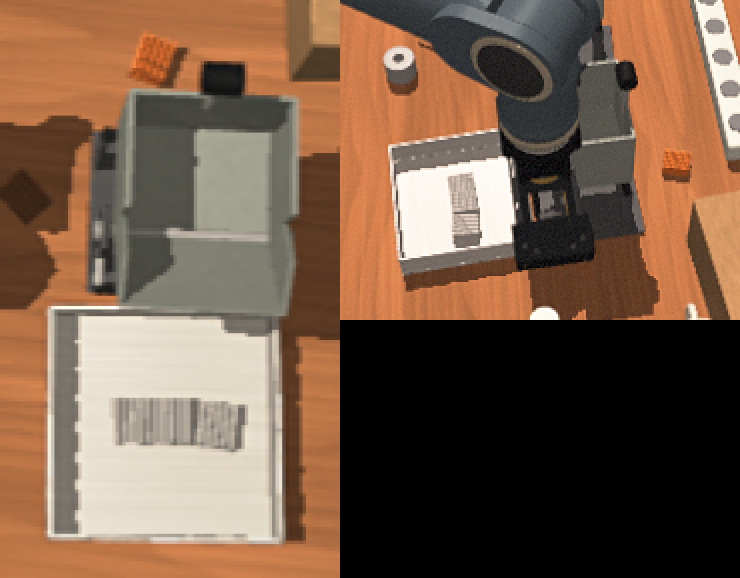

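The bin is empty and upright with its knob at (222,78), and all three sinks lie in a row in the tray at (180,424). The gripper is clear of everything.

```bash
python3 -c "
from rig import robot
print(robot.hand_in())"
```

```text
the job is handed in; nothing more can be done
None
```

The wide bin was tipped to its stop, all three heat sinks are in the tray, and the bin is back upright and released. The job is handed in, and hand-in gave no verdict.

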